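# Clamp a damper shaft in the bench collet

### The job

Take the damper shaft with the thin shank out of its stand, set it shank down into the collet of the bench clamp and press it fully home against the stiff ejector pin until it stops, without ramming it. Then turn the collet nut clockwise by its crank peg until the jaws grip the shaft firmly, but do not overtighten and mark it. Let go and leave the shaft clamped upright, and do not disturb the mug, the air can, the screwdriver or the other shaft.

Things in the scene. Friction and masses are not known exactly. Their poses are not given: they have to be found in the camera images.
- shaft: Damper shaft to be clamped, loose, 110 to 225 g, upright in its stand at the start. From its foot up: steel shank 16 mm in diameter, 76 mm long (foot chamfered 2 mm), then an aluminium piston head 30 mm in diameter, 30 mm tall, to be gripped from above, with a 14 mm nub 3 mm high on top. Origin at the centre of its foot, z along the shaft towards the head.
- shaft_foot (a point): Centre of the lower end of the thin shank.
- shaft_head (a point): Centre of the piston head, 91 mm from the foot; the head reaches 15 mm above and below this point.
- stand_thin: Fixed black plastic block 52 x 52 x 45 mm that holds the thin-shanked shaft in an 18 mm hole 35 mm deep (floor 10 mm above the bench). Origin: centre of its underside.
- other_shaft: Another damper shaft, to be left alone: the same head and length, but its shank is 24 mm thick; it stands upright in a slightly larger black block (60 x 60 x 45 mm). Origin at the centre of its foot. Either of the two stands can be the one nearer the clamp.
- clamp: Bench collet clamp, fixed: dark base plate 110 x 110 x 10 mm, aluminium body 52 x 52 mm up to 46 mm, on it the nut (dark ring, 68 mm outside, 54 inside, 48 to 72 mm high). Vertical bore: first between two half-jaws (48 to 76 mm high; the one opposite jaw1 backs the shank, 0.3 to 3.5 mm off by hidden wear), below 46 mm a guide hole of 22.6 mm. Origin: centre of the underside, at bench level; z up.
- seat (a point): On the bore axis, 14 mm above the bench: where the shank's foot must end, fully home (within 5 mm sideways; the head's underside is then 90 mm above the bench, 18 mm above the nut).
- ejector: Steel ejector pin, a 18 mm disc in the bottom of the guide hole; origin at the centre of its top, which starts 22 to 26 mm above the bench. It slides down under about 8 N, stays where it is left and stops hard at 14 mm above the bench, the shaft then being home; pressing it with more than 40 N is ramming.
- nut (a joint): Collet nut about the bore axis, 0 to 2.0 rad, growing clockwise from above (tightening); starts at 0 to 0.12, stays where left. Draws the moving half-jaw in by 8 mm per rad. Runs free at a steady drag of 0.4 N m, about 5 N at the peg, until at least 0.65 rad. The grip comes somewhere from 0.8 to 1.4 rad, differing with hidden wear; then the push at the peg rises 20 to 35 N per rad.
- peg_top (a point): Centre of the top of the crank peg that turns the nut: upright steel peg, 14 mm in diameter, 75 mm from the bore axis at the end of a flat arm on the nut; free from 67 to 116 mm above the bench. It starts on the side of the clamp towards the robot and its left, and must sweep clockwise by 0.7 to 1.4 rad.
- jaw1: Moving half-jaw, a steel V drawn in by the nut; 4 mm or more from a centred shank at the start. Origin near the bore axis at bench level, own +x points from the axis out to it, z up. Must press the shaft with 18 to 50 N: right when the push at the peg, square to its arm, has risen 3 to 4 N above the free drag (7.5 to 9 N in all); under 2.3 N is too loose, over 4.6 N marks the shaft.
- mug: White ceramic mug, 80 mm wide, 85 mm tall, beyond the work; a bystander. Origin: centre of its underside.
- air_can: Black open tube, 48 mm wide, 70 mm tall, standing; a bystander. Origin: centre of its underside.
- driver: Screwdriver lying on the bench; a bystander. Origin on the bench under it.
Mind the look-alikes: they are no part of the job. Several things look just like the clamp: the one meant starts farthest to the robot's left.

How it is judged:
By the outcome, as a careful person would: the job done as asked, in the order asked, and still so for the second after the job is handed in, with the robot touching nothing.
It also fails if it takes over 72 s, if anything falls off the work surface, if the arm or the gripper's body presses on something with over 40 N, if the wrist force passes 120 N, or if a joint passes its speed limit or range.

### The arm

A 6-joint arm with a two-finger parallel gripper is mounted at the origin on the work surface. World frame = base frame: x ahead of the robot, y to its left, z up, the work surface at z = 0. Lengths are in m, angles in rad, forces in N, time in s.
With the tool pointing down it reaches from about 0.25 to 0.725 m from the base axis. Payload 4 kg.
Tool frame: the origin (TCP) lies on the front face of the gripper's body, between the roots of the fingers; the fingertips stand 73 mm ahead of it and the grasp point (between the pads) lies bot.tcp_to_grasp ahead of it (bot.tcp_to_grasp is the distance from the TCP to the grasp point, in m); z points along the fingers, y is the line along which they close (so a half turn about z gives the same grasp; the last joint's range is limited). The gripper opens to 85 mm and grips with 20 to 120 N. Pads are 22 mm wide; open, the fingers measure 114 mm over their backs; the gripper's body (76 mm by 85 mm) begins 54 mm behind the grasp point. The pads swing forward as they close: fully open they stand 13 mm farther back than shut.
Start: joints at [1.105, 0.241, 0.005, 1.335, 0, 1.571], TCP at [0.225, 0.447, 0.304] pointing down, gripper open.
Joint ranges: [-2.72, 2.72], [-1.05, 1.87], [-1.09, 1.28], [-1.99, 2.15], [-1.42, 1.44], [-3.14, 3.14]. Speed limits (rad/s): [2.79, 2.79, 3.14, 3.14, 3.14, 3.14].

### API

Orientations are given as a unit quaternion [x, y, z, w].
In Python, from workcell import bot gives the robot as it stands.
- The arm moves only by the shell command python3 -m jog 'ROWS' [OPENING]. ROWS is JSON, one flat list of numbers, 6 for each row, row after row: the shift along the world's x, y, z scaled (see below), then the turn, a rotation vector about the world's x, y, z scaled (see below). In form: [tx, ty, tz, wx, wy, wz, tx, ty, tz, wx, wy, wz, ...]. A call has 1 to 10 rows; each row is the pose to reach, as a shift and turn from the pose commanded when the call began; what a row does not reach only later rows make up. The controller multiplies each number of a shift by 800 mm and each number of a turn by 2 rad. A row lasts 1/12 s, in which the tool goes at most 41.7 mm and 7.16 degrees, less where a joint would pass 70% of its speed; a pose out of reach is approached as far as the arm can. A call with a number of a shift or a turn outside -1 to 1 is refused whole. A call with a gripper value outside its range is refused whole. OPENING is the opening, from -1 (shut) to 1 (fully open), set as the call begins (- or left out, the last holds). The fingers move at their own pace and stop on an object; the grip force is fixed at half the most. Time passes only in rows, so rows that repeat a pose let the fingers close. It gives the time, the measured TCP pose, the force, the opening and the grip force at its end, in the units of the state.
- bot.get_obs(): the state, without advancing time (a new reading comes with each control period).
- bot.camera(name): name is "scene" or "top" or "wrist"; returns (picture, depth): 400x640x3 uint8, red, green, blue; 400x640 float32, m along the optical axis (not along the pixel's ray), 0 where there is no reading.
- bot.calibration(name): a dict with "intrinsics" (3x3 intrinsics, pixels), "pose" (4x4, takes a point from camera to world coordinates). Camera axes: x right, y up, looking along -z (the intrinsics and any distortion apply to the point x, -y, -z); pixel columns grow to the right and rows downward; lengths in m; the calibration is good to about 2 mm. A picture is of the moment at which its call begins: read the wrist's pose just before it. calibration takes no time and is no camera call; for the wrist camera it gives the pose at the moment of the call.
- bot.job_done(): hands the job in; it is judged then, once.
Trained networks look in the newest picture that a camera, given by its name, has taken for a name from the list of things; names that differ only in an ending like _2 or _b are one class to them, and where a whole thing is asked for, a point or a joint stands for the part that bears it (a point fixed in the world has none). Each returns a list of dicts, best first, with "confidence" (0 to 1); they miss things now and then, are a little off and sometimes report something else, mostly with a low value. They report only what shows in the picture. A call takes as long as a camera call. They do not tell look-alikes from the thing itself.
- bot.find_in(label, camera): "at" ([x, y, z] in m, in the coordinates of the camera as it stood for that picture, good to about 4 mm: the middle of the surface that is visible of it).
- bot.tip_of(label, camera): "at" ([x, y, z] in m, in the coordinates of the camera as it stood for that picture, good to about 4 mm: a listed point, or the origin of a listed thing).
The state is a dict: "clock": time; "joint_pos": joint angles; "joint_vel": joint speeds; "tau": joint torques, N m; "eef_pos": TCP position; "tool_rot": TCP orientation; "ft_force": force on the tool from outside, world axes, zero at the start; "ft_torque": the same for the moment, N m; "grip_width": finger opening in m; "grasp_force": force on a finger pad.
Only numpy, scipy, OpenCV 4.12 (cv2) and the standard library are available. Lean on these libraries where they do the work, as an engineer would, in place of code of your own. Each camera call takes 0.05 s, during which the arm holds its last target. There are 200 camera calls.

## Working session

There is one attempt and no reset: what is moved stays moved. The work goes in short steps, Python scripts to look and compute and a shell command to move; the robot and the scene stay as the last step left them, time stands still between calls to the robot, and variables do not carry over. Pictures are saved under pics/ and viewed, at most 10 in all, crops included, and the job is handed in when it is done.

```bash
mkdir -p pics; ls
cat > h.py <<'E'
import numpy as np, cv2
from workcell import bot
def snap(cam,fn=None):
    c=bot.calibration(cam); p,d=bot.camera(cam)
    if fn: cv2.imwrite('pics/'+fn,p[:,:,::-1])
    return p,d,np.array(c['intrinsics']),np.array(c['pose'])
def w(P,at): return (P@np.r_[at,1])[:3]
def cloud(d,K,P):
    v,u=np.indices(d.shape); x=(u-K[0,2])/K[0,0]*d; y=(v-K[1,2])/K[1,1]*d
    q=np.stack([x,-y,-d,np.ones_like(d)],-1)@P.T
    return q[...,:3]
def pix(K,P,X):
    q=np.linalg.inv(P)@np.r_[X,1]; return np.round([K[0,0]*q[0]/-q[2]+K[0,2],K[1,1]*-q[1]/-q[2]+K[1,2]])
E
python3 - <<'E'
from h import *
o=bot.get_obs(); print({k:np.round(v,3) for k,v in o.items()}, bot.tcp_to_grasp)
for cam in ['top','scene']:
    p,d,K,P=snap(cam,cam+'1.png')
    print(cam,bot.calibration(cam).keys(),P[:3,3].round(3))
    for l in ['clamp','shaft','other_shaft','stand_thin','peg_top','shaft_head','jaw1','seat','mug','air_can','driver']:
        for r in bot.tip_of(l,cam)[:4]:
            X=w(P,r['at']); print(l,X.round(3),round(r['confidence'],2),pix(K,P,X))
E
```

```text
pics
{'clock': np.float64(0.0), 'joint_pos': array([ 1.105,  0.241,  0.004,  1.335, -0.   ,  1.571]), 'joint_vel': array([ 0.001, -0.001, -0.002, -0.   ,  0.   , -0.001]), 'tau': array([ 1.0000e-03, -3.7232e+01,  2.5241e+01,  1.7000e-02,  0.0000e+00,
        0.0000e+00]), 'eef_pos': array([0.224, 0.446, 0.303]), 'tool_rot': array([ 0.231,  0.973, -0.001, -0.   ]), 'ft_force': array([-0.224,  0.748,  0.045]), 'ft_torque': array([ 0.011,  0.01 , -0.02 ]), 'grasp_force': np.float64(0.0), 'grip_width': np.float64(0.085)} 0.0539
top dict_keys(['intrinsics', 'pose']) [ 0.434 -0.187  1.53 ]
clamp [ 0.209 -0.397  0.   ] 0.82 [387. 288.]
clamp [ 0.464 -0.61  -0.001] 0.74 [448. 210.]
clamp [ 0.513 -0.108  0.001] 0.62 [299. 198.]
clamp [ 0.46  -0.28   0.002] 0.6 [350. 213.]
shaft [0.494 0.244 0.01 ] 0.59 [194. 205.]
other_shaft [0.563 0.11  0.009] 0.53 [234. 184.]
other_shaft [ 0.775  0.247 -0.002] 0.53 [194. 123.]
peg_top [ 0.408 -0.561  0.115] 0.74 [443. 227.]
peg_top [ 0.156 -0.348  0.118] 0.74 [377. 311.]
peg_top [ 0.397 -0.237  0.117] 0.59 [339. 233.]
peg_top [ 0.456 -0.059  0.117] 0.56 [2
[... 933 characters left out ...]
 213.]
peg_top [ 0.456 -0.059  0.117] 0.76 [369. 179.]
peg_top [ 0.16  -0.343  0.116] 0.76 [277. 123.]
peg_top [ 0.404 -0.234  0.117] 0.75 [309. 169.]
peg_top [ 0.409 -0.559  0.114] 0.71 [201. 174.]
shaft_head [0.494 0.244 0.102] 0.55 [474. 189.]
jaw1 [ 0.515 -0.111 -0.002] 0.45 [351. 221.]
jaw1 [ 0.463 -0.28   0.004] 0.44 [296. 209.]
jaw1 [ 0.464 -0.609  0.004] 0.38 [189. 212.]
seat [ 0.509 -0.108  0.016] 0.83 [352. 216.]
seat [ 0.47  -0.613  0.012] 0.83 [187. 212.]
seat [ 0.204 -0.405  0.015] 0.74 [261. 155.]
seat [ 0.464 -0.282  0.018] 0.64 [295. 206.]
mug [ 0.768  0.027 -0.002] 0.86 [411. 292.]
air_can [ 0.771  0.245 -0.001] 0.85 [494. 291.]
driver [ 0.696 -0.324  0.   ] 0.62 [278. 273.]
```

Run:
```python
from h import *
a=cv2.imread('pics/top1.png')[90:330,150:480]; b=cv2.imread('pics/scene1.png')[150:320,330:530]
cv2.imwrite('pics/a.png',cv2.resize(a,None,fx=2.3,fy=2.3)); cv2.imwrite('pics/b.png',cv2.resize(b,None,fx=3.5,fy=3.5,interpolation=2))
```

```text
(no output)
```

View pics/a.png

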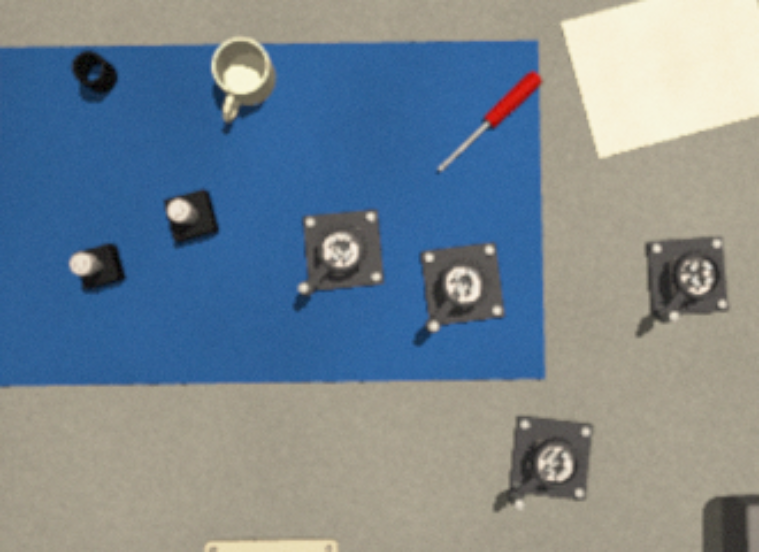

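View pics/b.png

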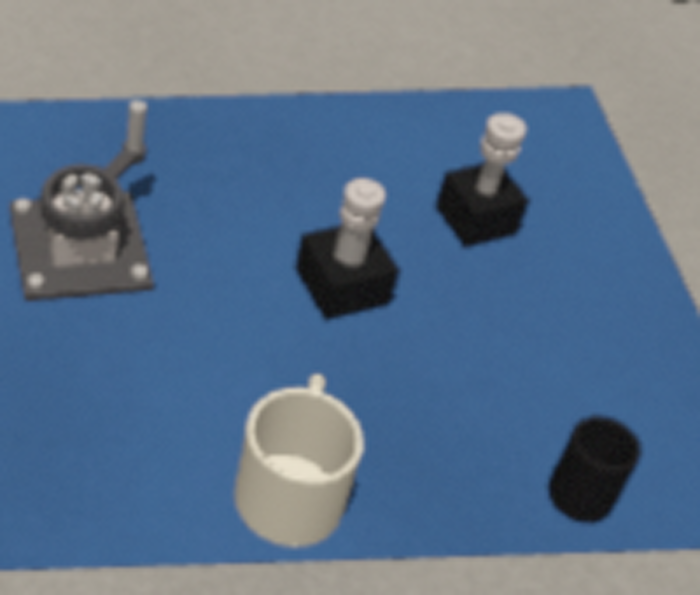

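Look-alikes (top picture): clamps at (299,198), (350,213), (448,210), (387,288). The leftmost for the robot is (299,198), at y=-0.108. Shafts are at (194,205) and (234,184). The close crop shows the one at (194,205) has the thinner shank and smaller block, so I take that one. Going above it now.

```bash
python3 -m jog '[0.337,-0.254,-0.03,0,0,-0.125,0.337,-0.254,-0.03,0,0,-0.125,0.337,-0.254,-0.03,0,0,-0.125,0.337,-0.254,-0.03,0,0,-0.125,0.337,-0.254,-0.03,0,0,-0.125,0.337,-0.254,-0.03,0,0,-0.125,0.337,-0.254,-0.03,0,0,-0.125,0.337,-0.254,-0.03,0,0,-0.125,0.337,-0.254,-0.03,0,0,-0.125,0.337,-0.254,-0.03,0,0,-0.125]'
python3 - <<'E'
from h import *
o=bot.get_obs(); print(o['clock'],o['eef_pos'],o['tool_rot'],o['ft_force'])
p,d,K,P=snap('wrist','w1.png'); print(P.round(3))
for l in ['shaft','shaft_head','stand_thin']:
    for r in bot.tip_of(l,'wrist')[:3]: print(l,w(P,r['at']).round(4),r['confidence'])
X=cloud(d,K,P); m=(d>0)&(X[...,2]>.09)&(X[...,2]<.14)&(np.hypot(X[...,0]-.494,X[...,1]-.243)<.04)
q=X[m]; print(len(q)); 
for lo,hi in [(.09,.113),(.113,.1175),(.1175,.125)]:
    s=q[(q[:,2]>lo)&(q[:,2]<hi)]
    if len(s): print(lo,len(s),s.min(0).round(4),s.max(0).round(4),s.mean(0).round(4))
E
```

```text
clock: 2.03
eef_pos: [0.4959, 0.2415, 0.2792]
tool_rot: [0.353, 0.936, -0.0, -0.0]
ft_force: [-0.9, 0.3, 0.1]
grip_width: 0.0854
grasp_force: 0.0
2.0333 [0.49592372 0.24147622 0.27918377] [ 3.52636473e-01  9.35760310e-01 -3.19902959e-04 -2.38787353e-04] [-0.88964499  0.31552099  0.05873069]
[[ 0.66  -0.713 -0.236  0.436]
 [ 0.751  0.626  0.208  0.295]
 [-0.001 -0.314  0.949  0.35 ]
 [ 0.     0.     0.     1.   ]]
shaft [0.4907 0.2404 0.0115] 0.82
shaft_head [0.4965 0.242  0.098 ] 0.85
shaft_head [0.5613 0.1109 0.0114] 0.64
stand_thin [4.921e-01 2.415e-01 4.000e-04] 0.91
1633
0.09 286 [0.4778 0.2324 0.09  ] [0.5013 0.2566 0.113 ] [0.484  0.2497 0.1008]
0.113 966 [0.478  0.2268 0.1131] [0.5077 0.2566 0.1175] [0.4921 0.2427 0.1163]
0.1175 381 [0.4785 0.2285 0.1175] [0.5061 0.2559 0.1212] [0.4927 0.2417 0.1192]
```

View pics/w1.png

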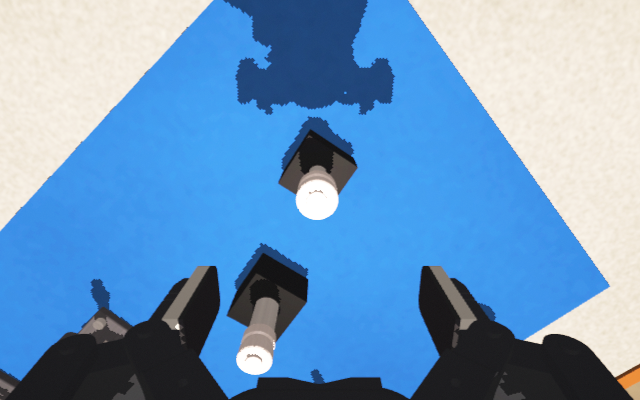

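The picture shows the target shaft at pixel (317,198), between the fingers, and the thick one at (253,360), clear of them. Descending with a 3 mm correction, then closing.

```bash
python3 -m jog '[-0.004,0,-0.03,0,0,0,-0.004,0,-0.06,0,0,0,-0.004,0,-0.085,0,0,0,-0.004,0,-0.105,0,0,0,-0.004,0,-0.125,0,0,0,-0.004,0,-0.14,0,0,0,-0.004,0,-0.15,0,0,0,-0.004,0,-0.155,0,0,0,-0.004,0,-0.155,0,0,0,-0.004,0,-0.155,0,0,0]'
python3 -m jog '[0,0,0,0,0,0,0,0,0,0,0,0,0,0,0,0,0,0,0,0,0,0,0,0,0,0,0,0,0,0,0,0,0,0,0,0,0,0,0,0,0,0,0,0,0,0,0,0]' -1
```

```text
clock: 3.07
eef_pos: [0.4909, 0.2442, 0.1565]
tool_rot: [0.35, 0.937, 0.0, 0.0]
ft_force: [0.1, 0.1, 0.3]
grip_width: 0.0852
grasp_force: 0.0
clock: 3.73
eef_pos: [0.4913, 0.2435, 0.1565]
tool_rot: [0.35, 0.937, 0.0, 0.0]
ft_force: [-1.0, -1.1, 3.8]
grip_width: 0.0285
grasp_force: 58.9
```

```bash
python3 -m jog '[0,0,0.01,0,0,0,0,0,0.03,0,0,0,0,0,0.055,0,0,0,0,0,0.085,0,0,0,0,0,0.115,0,0,0,0,0,0.14,0,0,0,0,0,0.16,0,0,0,0,0,0.172,0,0,0,0,0,0.175,0,0,0,0,0,0.175,0,0,0]'
python3 -m jog '[0,-0.005,0,0,0,0,0,-0.02,0,0,0,0,0,-0.045,0,0,0,0,0,-0.075,0,0,0,0,0,-0.11,0,0,0,0,0,-0.15,0,0,0,0,0.005,-0.19,0,0,0,0,0.01,-0.23,0,0,0,0,0.015,-0.27,0,0,0,0,0.02,-0.31,0,0,0,0]'
python3 -m jog '[0.003,-0.05,0,0,0,0,0.006,-0.09,0,0,0,0,0.007,-0.115,0,0,0,0,0.007,-0.125,0,0,0,0,0.007,-0.13,0,0,0,0,0.007,-0.13,0,0,0,0,0.007,-0.13,0,0,0,0,0.007,-0.13,0,0,0,0]'
python3 - <<'E'
from h import *
for i in range(2):
    o=bot.get_obs(); print(o['clock'],o['eef_pos'],o['tool_rot'],o['ft_force'],o['grip_width'])
    p,d,K,P=snap('wrist','w2.png')
    for l in ['clamp','seat','peg_top','jaw1','ejector','shaft_foot','shaft_head']:
        for r in bot.tip_of(l,'wrist')[:2]: X=w(P,r['at']);print(l,X.round(4),round(r['confidence'],2),pix(K,P,X))
E
```

```text
clock: 4.57
eef_pos: [0.491, 0.2436, 0.2961]
tool_rot: [0.35, 0.937, 0.0, 0.0]
ft_force: [-0.7, -1.0, -1.8]
grip_width: 0.0287
grasp_force: 60.0
clock: 5.4
eef_pos: [0.5059, -0.0069, 0.2948]
tool_rot: [0.351, 0.937, -0.001, -0.001]
ft_force: [-0.3, 0.7, -2.3]
grip_width: 0.0285
grasp_force: 59.9
clock: 6.07
eef_pos: [0.5124, -0.1073, 0.2957]
tool_rot: [0.35, 0.937, 0.0, -0.0]
ft_force: [0.0, 0.7, -0.8]
grip_width: 0.0287
grasp_force: 60.0
6.0667 [ 0.51241326 -0.10734502  0.29572528] [ 3.49525716e-01  9.36926707e-01  1.41982671e-04 -3.15283119e-04] [ 0.04507997  0.65846989 -0.80763233] 0.028715656687453173
clamp [ 0.517  -0.1096 -0.0018] 0.77 [320. 167.]
clamp [ 0.4599 -0.2848  0.0017] 0.69 [170. 230.]
seat [ 0.4626 -0.2849  0.0179] 0.79 [166. 237.]
seat [ 0.5139 -0.108   0.0132] 0.68 [319. 167.]
peg_top [ 0.4607 -0.0593  0.1178] 0.9 [322.  99.]
peg_top [ 0.3979 -0.2366  0.1172] 0.89 [ 88. 194.]
jaw1 [ 0.5131 -0.1097 -0.0024] 0.74 [318. 164.]
ejector [ 0.4572 -0.2805  0.0315] 0.52 [159. 237.]
ejector [ 0.5147 -0.1096  0.0208] 0.5 [319. 170.]
shaft_foot [ 0.5117 -0.1075  0.1466] 0.56 [
[... 182 characters left out ...]
36752904e-01 1.34338718e-05 4.53156533e-05] [-0.12782912  0.58471878 -1.16675229] 0.028819882233486718
clamp [ 0.5155 -0.1112 -0.0006] 0.97 [318. 166.]
clamp [ 0.457  -0.2822  0.0008] 0.64 [170. 225.]
seat [ 0.5153 -0.1104  0.0185] 0.88 [319. 170.]
seat [ 0.4703 -0.6097  0.0144] 0.74 [  6. 390.]
peg_top [ 0.4585 -0.0578  0.1142] 0.7 [322.  93.]
peg_top [ 0.4014 -0.2338  0.1171] 0.66 [ 95. 194.]
jaw1 [ 0.511  -0.1106  0.1522] 0.49 [314. 213.]
jaw1 [0.5615 0.1075 0.0126] 0.18 [526.  56.]
ejector [ 0.5127 -0.1083  0.0226] 0.51 [319. 168.]
ejector [ 0.4623 -0.2809  0.0293] 0.48 [164. 239.]
shaft_foot [ 0.5136 -0.1089  0.148 ] 0.73 [319. 212.]
shaft_head [ 0.5175 -0.1109  0.2404] 0.87 [321. 299.]
```

View pics/w2.png

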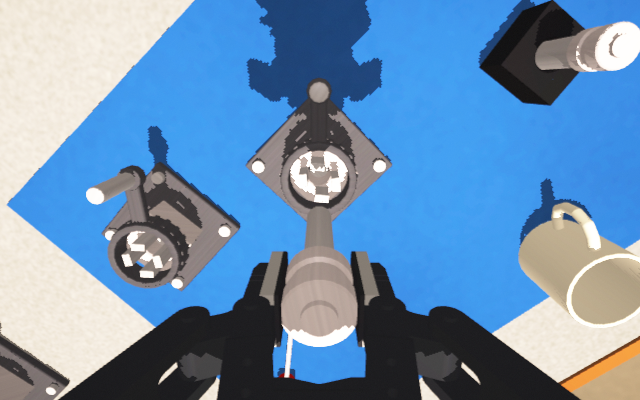

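The picture shows the shaft held upright with its foot at (318,210), the clamp ring centred at about (318,172) and the peg top at (319,91). I'll fit the ring and work out the jaw direction.

Run:
```python
from h import *
from scipy.optimize import least_squares
def circ(q):
    f=lambda c:np.hypot(q[:,0]-c[0],q[:,1]-c[1])-c[2]
    return least_squares(f,[*q[:,:2].mean(0),.03],loss='soft_l1',f_scale=.001).x
p,d,K,P=snap('wrist')
for r in bot.find_in('jaw1','wrist')[:3]: print('jaw',w(P,r['at']).round(4),round(r['confidence'],2))
X=cloud(d,K,P); c=np.array([.5135,-.109])
R=np.hypot(X[...,0]-c[0],X[...,1]-c[1])
m=(d>0)&(X[...,2]>.069)&(X[...,2]<.0745)&(R<.04)&(R>.02)
q=X[m]; print('ring',len(q),circ(q).round(4),q.mean(0).round(4),cv2.minEnclosingCircle(q[:,:2].astype(np.float32)))
m=(d>0)&(X[...,2]>.145)&(X[...,2]<.19)&(R<.03); q=X[m]
for a in np.arange(.145,.19,.01):
    s=q[(q[:,2]>a)&(q[:,2]<a+.01)]
    if len(s)>10:
        f=lambda c:np.hypot(s[:,0]-c[0],s[:,1]-c[1])-.008
        v=s[:,:2].mean(0)+np.array([.005,-.005]); print('shank',round(a,3),len(s),least_squares(f,v).x.round(4))
print('foot z',q[:,2].min())
m=(d>0)&(X[...,2]>.112)&(X[...,2]<.12)&(np.hypot(X[...,0]-.459,X[...,1]+.058)<.02);q=X[m];print('peg',len(q),q.mean(0).round(4))
a=p[130:225,260:380]; cv2.imwrite('pics/jaw.png',cv2.resize(a[:,:,::-1],None,fx=6,fy=6,interpolation=2))
a=(np.clip(d[130:225,260:380]-.25,0,.15)/.15*255).astype(np.uint8)
p,d,K,P=snap('top')
X=cloud(d,K,P);R=np.hypot(X[...,0]-c[0],X[...,1]-c[1])
p,d,K,P=snap('scene')
for r in bot.find_in('jaw1','scene')[:4]: print('jaw',w(P,r['at']).round(4),round(r['confidence'],2))
X=cloud(d,K,P);R=np.hypot(X[...,0]-c[0],X[...,1]-c[1])
m=(d>0)&(X[...,2]>.069)&(X[...,2]<.0745)&(R<.04)&(R>.02);q=X[m];print('ring scene',len(q),circ(q).round(4))
```

```text
jaw [ 0.4717 -0.2749  0.0754] 0.91
jaw [ 0.5236 -0.1139  0.0713] 0.65
ring 1547 [ 0.5119 -0.1083  0.0299] [ 0.5089 -0.1057  0.0722] ((0.5122305154800415, -0.10869410634040833), 0.03359299898147583)
shank 0.145 13 [ 0.5149 -0.1106]
shank 0.155 126 [ 0.5146 -0.1104]
shank 0.165 146 [ 0.5146 -0.1104]
shank 0.175 161 [ 0.5146 -0.1104]
shank 0.185 103 [ 0.5146 -0.1104]
foot z 0.15272746425153316
peg 323 [ 0.456  -0.0594  0.1163]
jaw [ 0.4808 -0.6039  0.0775] 0.54
jaw [ 0.478  -0.2776  0.0764] 0.48
jaw [ 0.5202 -0.1099  0.2296] 0.47
jaw [ 0.5289 -0.1064  0.0699] 0.44
ring scene 121 [ 0.5145 -0.1069  0.03  ]
```

View pics/jaw.png

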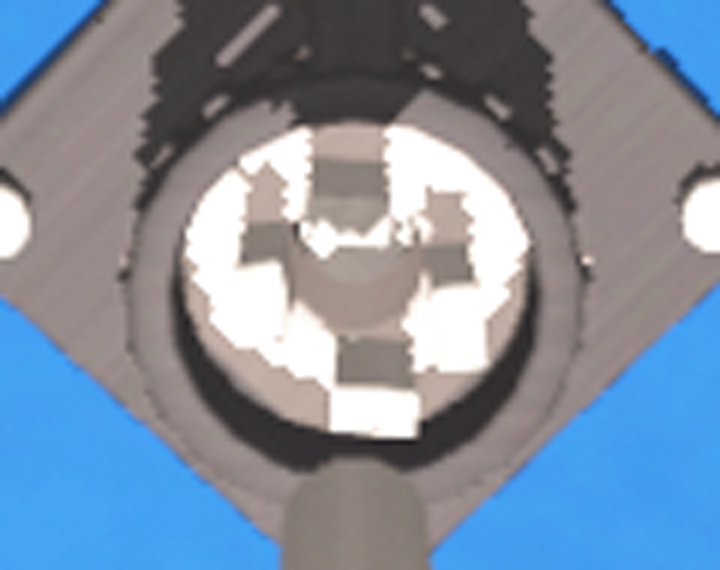

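Run:
```python
from h import *
p,d,K,P=snap('wrist'); X=cloud(d,K,P); c=np.array([.5120,-.1085])
D=X[...,:2]-c; R=np.hypot(D[...,0],D[...,1])
m=(d>0)&(R<.0275)
th=np.degrees(np.arctan2(D[...,1],D[...,0]))
for a in range(-180,180,15):
    s=m&(np.abs((th-a+180)%360-180)<5); t=s&(X[...,2]>.0735)&(X[...,2]<.08)
    print(a,s.sum(),t.sum(),np.percentile(R[t],[3,97]).round(4) if t.sum()>3 else '', np.median(X[...,2][t]).round(4) if t.any() else '')
s=m&(R<.006); print(np.percentile(X[...,2][s],[5,50,95]).round(4))
o=bot.get_obs(); print(o['clock'],o['eef_pos'],o['ft_force'])
```

```text
-180 1890 0  
-165 2223 5 [0.0122 0.0141] 0.075
-150 757 25 [0.0112 0.0183] 0.0763
-135 319 21 [0.0111 0.0167] 0.0764
-120 260 22 [0.0099 0.0165] 0.0766
-105 269 6 [0.0107 0.0131] 0.0766
-90 234 1  0.074
-75 230 0  
-60 243 1  0.074
-45 194 22 [0.0118 0.0179] 0.0765
-30 197 27 [0.0118 0.0194] 0.0766
-15 258 26 [0.0135 0.022 ] 0.0765
0 203 0  
15 261 7 [0.0141 0.0176] 0.076
30 298 29 [0.0125 0.0202] 0.0763
45 308 25 [0.0119 0.0204] 0.0764
60 828 25 [0.0117 0.0181] 0.0764
75 1903 0  
90 2325 0  
105 976 0  
120 528 17 [0.0107 0.0163] 0.0766
135 542 23 [0.0102 0.0165] 0.0762
150 527 27 [0.0102 0.0196] 0.0764
165 559 22 [0.0112 0.0268] 0.0761
[0.1606 0.2557 0.2595]
7.1667 [ 0.51254184 -0.10850314  0.29590162] [ 0.51289275  0.2167146  -0.74340993]
```

Jaw1 lies towards +x. The shank sits about 2 mm off the bore middle, so I'll correct that and lower in stages.

```bash
python3 -m jog '[-0.0015,0.0022,-0.015,0,0,0,-0.0015,0.0022,-0.035,0,0,0,-0.0015,0.0022,-0.055,0,0,0,-0.0015,0.0022,-0.07,0,0,0,-0.0015,0.0022,-0.08,0,0,0,-0.0015,0.0022,-0.083,0,0,0,-0.0015,0.0022,-0.083,0,0,0,-0.0015,0.0022,-0.083,0,0,0]'
python3 -m jog '[0,0,-0.003,0,0,0,0,0,-0.006,0,0,0,0,0,-0.009,0,0,0,0,0,-0.012,0,0,0,0,0,-0.015,0,0,0,0,0,-0.015,0,0,0]'
python3 -m jog '[0,0,-0.003,0,0,0,0,0,-0.006,0,0,0,0,0,-0.009,0,0,0,0,0,-0.012,0,0,0,0,0,-0.012,0,0,0]'
```

```text
clock: 7.83
eef_pos: [0.5117, -0.1068, 0.2301]
tool_rot: [0.35, 0.937, 0.0, 0.0]
ft_force: [0.4, -0.4, -0.0]
grip_width: 0.0286
grasp_force: 60.0
clock: 8.33
eef_pos: [0.511, -0.1066, 0.2169]
tool_rot: [0.35, 0.937, -0.0, -0.001]
ft_force: [0.9, -0.5, -1.4]
grip_width: 0.0284
grasp_force: 60.0
clock: 8.75
eef_pos: [0.511, -0.1066, 0.2072]
tool_rot: [0.35, 0.937, -0.0, -0.001]
ft_force: [-0.8, -0.2, -1.8]
grip_width: 0.0284
grasp_force: 60.0
```

```bash
python3 -m jog '[0,0,-0.004,0,0,0,0,0,-0.008,0,0,0,0,0,-0.012,0,0,0,0,0,-0.014,0,0,0,0,0,-0.014,0,0,0]'
python3 -m jog '[0,0,-0.003,0,0,0,0,0,-0.006,0,0,0,0,0,-0.009,0,0,0,0,0,-0.012,0,0,0,0,0,-0.012,0,0,0]'
python3 -m jog '[0,0,-0.002,0,0,0,0,0,-0.004,0,0,0,0,0,-0.006,0,0,0,0,0,-0.006,0,0,0]'
```

```text
clock: 9.17
eef_pos: [0.511, -0.1066, 0.1961]
tool_rot: [0.35, 0.937, -0.0, -0.001]
ft_force: [-0.9, -0.2, -1.6]
grip_width: 0.0286
grasp_force: 60.0
clock: 9.58
eef_pos: [0.5111, -0.1066, 0.1865]
tool_rot: [0.35, 0.937, -0.0, -0.0]
ft_force: [0.5, -0.1, -2.0]
grip_width: 0.0284
grasp_force: 60.0
clock: 9.92
eef_pos: [0.5112, -0.1067, 0.1819]
tool_rot: [0.35, 0.937, -0.0, -0.0]
ft_force: [-0.3, -1.1, -0.6]
grip_width: 0.0286
grasp_force: 60.0
```

```bash
python3 -m jog '[0,0,-0.002,0,0,0,0,0,-0.004,0,0,0,0,0,-0.006,0,0,0,0,0,-0.008,0,0,0,0,0,-0.01,0,0,0,0,0,-0.01,0,0,0]'
python3 -m jog '[0,0,-0.0015,0,0,0,0,0,-0.003,0,0,0,0,0,-0.0045,0,0,0,0,0,-0.006,0,0,0,0,0,-0.006,0,0,0]'
python3 -m jog '[0,0,-0.0015,0,0,0,0,0,-0.003,0,0,0,0,0,-0.003,0,0,0]'
```

```text
clock: 10.42
eef_pos: [0.5111, -0.1067, 0.1738]
tool_rot: [0.35, 0.937, -0.0, -0.0]
ft_force: [0.2, 0.3, -0.8]
grip_width: 0.0286
grasp_force: 60.0
clock: 10.83
eef_pos: [0.5116, -0.1068, 0.17]
tool_rot: [0.35, 0.937, 0.0, 0.0]
ft_force: [-0.1, 1.0, 2.5]
grip_width: 0.0283
grasp_force: 60.5
clock: 11.08
eef_pos: [0.5116, -0.1068, 0.1679]
tool_rot: [0.35, 0.937, 0.0, 0.001]
ft_force: [-1.6, -0.4, 4.7]
grip_width: 0.0284
grasp_force: 60.7
```

```bash
python3 -m jog '[0,0,-0.0012,0,0,0,0,0,-0.0025,0,0,0,0,0,-0.0025,0,0,0]'
python3 -m jog '[0,0,-0.0012,0,0,0,0,0,-0.0025,0,0,0,0,0,-0.0025,0,0,0]'
python3 -m jog '[0,0,-0.0012,0,0,0,0,0,-0.0012,0,0,0]'
```

```text
clock: 11.33
eef_pos: [0.5116, -0.1068, 0.166]
tool_rot: [0.35, 0.937, -0.0, 0.001]
ft_force: [-1.2, -0.3, 5.2]
grip_width: 0.0288
grasp_force: 60.8
clock: 11.58
eef_pos: [0.5116, -0.1068, 0.164]
tool_rot: [0.35, 0.937, 0.0, 0.001]
ft_force: [-2.0, 0.8, 4.8]
grip_width: 0.0283
grasp_force: 60.8
clock: 11.75
eef_pos: [0.5116, -0.1068, 0.163]
tool_rot: [0.35, 0.937, -0.0, 0.001]
ft_force: [-0.4, 0.1, 4.7]
grip_width: 0.0286
grasp_force: 60.8
```

```bash
for i in 1; do python3 -m jog '[0,0,-0.0012,0,0,0,0,0,-0.0012,0,0,0]'; python3 -m jog '[0,0,-0.0008,0,0,0,0,0,-0.0008,0,0,0]';  python3 -m jog '[0,0,-0.0006,0,0,0,0,0,-0.0006,0,0,0]'; done | grep -E 'eef|ft'
```

```text
eef_pos: [0.5116, -0.1069, 0.1621]
ft_force: [-1.5, -0.2, 5.7]
eef_pos: [0.5116, -0.1068, 0.1615]
ft_force: [-1.3, 0.9, 6.0]
eef_pos: [0.5116, -0.1069, 0.1611]
ft_force: [-2.2, 0.0, 6.1]
```

```bash
for i in 1; do python3 -m jog '[0,0,-0.0006,0,0,0,0,0,-0.0006,0,0,0]'; python3 -m jog '[0,0,-0.0006,0,0,0,0,0,-0.0006,0,0,0]';  python3 -m jog '[0,0,-0.0006,0,0,0,0,0,-0.0006,0,0,0]'; done | grep -E 'eef|ft'
```

```text
eef_pos: [0.5116, -0.1068, 0.1606]
ft_force: [-1.3, -0.3, 5.3]
eef_pos: [0.5117, -0.1069, 0.1604]
ft_force: [-2.1, -0.3, 7.7]
eef_pos: [0.5118, -0.107, 0.1604]
ft_force: [-3.4, -0.4, 10.9]
```

```bash
for i in 1; do python3 -m jog '[0,0,-0.0006,0,0,0,0,0,-0.0006,0,0,0]'; python3 -m jog '[0,0,-0.0006,0,0,0,0,0,-0.0006,0,0,0]'; done | grep -E 'eef|ft'
```

```text
eef_pos: [0.5119, -0.107, 0.1604]
ft_force: [-3.4, -0.7, 13.3]
eef_pos: [0.512, -0.1071, 0.1604]
ft_force: [-4.7, 1.0, 15.6]
```

The shaft has stopped at the hard stop (z steady at 0.1604, force rising to 16 N). Relaxing, opening partway and rising.

```bash
python3 -m jog '[0,0,0.0025,0,0,0,0,0,0.0025,0,0,0]'; python3 -m jog '[0,0,0,0,0,0,0,0,0,0,0,0,0,0,0,0,0,0,0,0,0,0,0,0,0,0,0,0,0,0]' 0.3;  python3 -m jog '[0,0,0.01,0,0,0,0,0,0.03,0,0,0,0,0,0.06,0,0,0,0,0,0.09,0,0,0,0,0,0.12,0,0,0,0,0,0.145,0,0,0,0,0,0.165,0,0,0,0,0,0.175,0,0,0,0,0,0.175,0,0,0]'
python3 - <<'E'
from h import *
o=bot.get_obs(); print(o['ft_force'])
p,d,K,P=snap('wrist','w3.png')
for l in ['shaft_head','shaft','peg_top']:
    for r in bot.tip_of(l,'wrist')[:1]: X=w(P,r['at']);print(l,X.round(4),round(r['confidence'],2),pix(K,P,X))
X=cloud(d,K,P)
m=(d>0)&(X[...,2]>.112)&(X[...,2]<.12)&(np.hypot(X[...,0]-.459,X[...,1]+.058)<.02);q=X[m];print('peg',len(q),q.mean(0).round(4))
m=(d>0)&(X[...,2]>.115)&(X[...,2]<.135)&(np.hypot(X[...,0]-.512,X[...,1]+.108)<.03);q=X[m];print('head',len(q),q.mean(0).round(4),np.percentile(q[:,2],[10,50,95]),cv2.minEnclosingCircle(q[:,:2].astype(np.float32)))
E
```

```text
clock: 13.25
eef_pos: [0.5118, -0.1068, 0.1604]
tool_rot: [0.35, 0.937, 0.0, 0.001]
ft_force: [-0.3, -0.2, 7.0]
grip_width: 0.0288
grasp_force: 60.9
clock: 13.67
eef_pos: [0.5113, -0.1067, 0.1593]
tool_rot: [0.35, 0.937, -0.0, -0.0]
ft_force: [-0.1, 0.4, -0.3]
grip_width: 0.0555
grasp_force: 0.0
clock: 14.42
eef_pos: [0.5123, -0.1069, 0.3022]
tool_rot: [0.35, 0.937, 0.0, 0.002]
ft_force: [-0.1, -1.2, -0.7]
grip_width: 0.0553
grasp_force: 0.0
[-0.06882866 -1.1598227  -0.6866682 ]
shaft_head [ 0.5158 -0.1112  0.1061] 0.57 [317. 195.]
shaft [ 0.5124 -0.108   0.0109] 0.94 [317. 163.]
peg_top [ 0.458  -0.0606  0.1181] 0.97 [317.  96.]
peg 306 [ 0.456  -0.0593  0.1162]
head 1187 [ 0.5129 -0.1078  0.121 ] [0.11951397 0.12070548 0.12403869] ((0.51371169090271, -0.108537957072258), 0.015161517076194286)
```

View pics/w3.png

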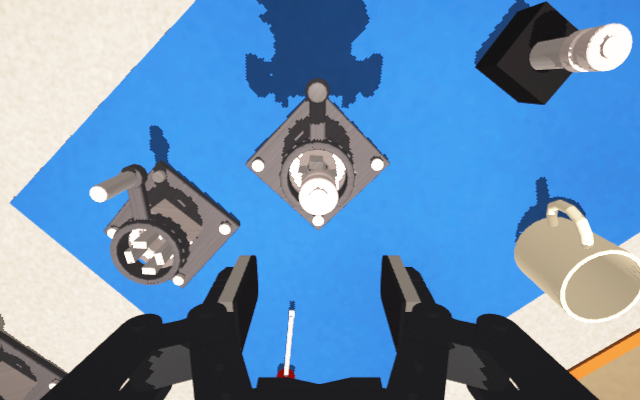

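The picture shows the shaft standing in the clamp, with its head at (318,195) and shoulder height about 0.120, so it is home. The peg is at (317,93). Going over the peg and straddling it.

```bash
python3 -m jog '[-0.03,0.025,0,0,0,0,-0.06,0.05,0,0,0,0,-0.069,0.0594,0,0,0,0,-0.069,0.0594,-0.02,0,0,0,-0.069,0.0594,-0.06,0,0,0,-0.069,0.0594,-0.1,0,0,0,-0.069,0.0594,-0.14,0,0,0,-0.069,0.0594,-0.17,0,0,0,-0.069,0.0594,-0.18,0,0,0,-0.069,0.0594,-0.18,0,0,0]'
python3 -m jog '[0,0,0,0,0,0,0,0,0,0,0,0,0,0,0,0,0,0,0,0,0,0,0,0,0,0,0,0,0,0]' -0.53
cat > f.py <<'E'
from h import *
import sys
n=int(sys.argv[1]) if len(sys.argv)>1 else 8
A=np.array([.5125,-.1085]); F=[];E=[]
for i in range(n):
    o=bot.get_obs();F.append(o['ft_force']);E.append(o['eef_pos']); bot.camera('top')
f=np.mean(F,0);e=np.mean(E,0);q=o['tool_rot'];y=2*np.arctan2(q[1],q[0])-np.pi/2
r=e[:2]-A;a=np.arctan2(r[1],r[0]);t=np.array([np.sin(a),-np.cos(a)])
print('clock',o['clock'],'F',f.round(2),'sd',np.std(F,0).round(2),'e',e.round(4),'r',np.hypot(*r).round(4),'ang',np.degrees(a).round(1),'yaw',np.degrees(y).round(1),'Ft',(-f[:2]@t).round(2),'Fr',(f[:2]@r/np.hypot(*r)).round(2),'w',o['grip_width'],'vel',np.abs(o['joint_vel']).max().round(3))
E
python3 f.py 6
```

```text
clock: 15.45
eef_pos: [0.4542, -0.0589, 0.153]
tool_rot: [0.35, 0.937, -0.001, -0.003]
ft_force: [-0.2, 0.0, 0.7]
grip_width: 0.0552
grasp_force: 0.0
clock: 15.87
eef_pos: [0.4569, -0.0593, 0.1568]
tool_rot: [0.35, 0.937, 0.0, 0.001]
ft_force: [-0.8, -0.5, 0.2]
grip_width: 0.0199
grasp_force: 0.0
clock 16.1167 F [-0.18 -0.16 -0.14] sd [0.52 0.63 0.44] e [ 0.4565 -0.0592  0.1563] r 0.0746 ang 138.7 yaw 49.0 Ft 0.24 Fr 0.03 w 0.020168946658438255 vel 0.004
```

Run:
```python
import numpy as np
g=lambda a:.0752*np.array([np.cos(a),np.sin(a)])
t0=np.radians(138.8)
def rows(a,b,n):
    print(a,b,[[round(float(v),4) for v in (*(g(t0-f)-g(t0-a))/.8,-(f-a)/2)] for f in np.linspace(a,b,n+1)[1:]])
rows(0,.3,8);rows(.3,.6,8)
for a in np.arange(.6,1.45,.1): rows(round(a,2),round(a+.05,2),1);rows(round(a+.05,2),round(a+.1,2),1)
```

```text
0 0.3 [[0.0024, 0.0026, -0.0187], [0.0048, 0.0051, -0.0375], [0.0074, 0.0075, -0.0562], [0.01, 0.0099, -0.075], [0.0128, 0.0121, -0.0938], [0.0156, 0.0142, -0.1125], [0.0185, 0.0162, -0.1313], [0.0215, 0.0181, -0.15]]
0.3 0.6 [[0.003, 0.0018, -0.0187], [0.0061, 0.0035, -0.0375], [0.0093, 0.005, -0.0562], [0.0125, 0.0065, -0.075], [0.0158, 0.0078, -0.0938], [0.0191, 0.009, -0.1125], [0.0225, 0.01, -0.1313], [0.0259, 0.011, -0.15]]
0.6 0.65 [[0.0046, 0.0011, -0.025]]
0.65 0.7 [[0.0046, 0.0008, -0.025]]
0.7 0.75 [[0.0047, 0.0006, -0.025]]
0.75 0.8 [[0.0047, 0.0004, -0.025]]
0.8 0.85 [[0.0047, 0.0001, -0.025]]
0.85 0.9 [[0.0047, -0.0001, -0.025]]
0.9 0.95 [[0.0047, -0.0003, -0.025]]
0.95 1.0 [[0.0047, -0.0006, -0.025]]
1.0 1.05 [[0.0046, -0.0008, -0.025]]
1.05 1.1 [[0.0046, -0.001, -0.025]]
1.1 1.15 [[0.0045, -0.0013, -0.025]]
1.15 1.2 [[0.0045, -0.0015, -0.025]]
1.2 1.25 [[0.0044, -0.0017, -0.025]]
1.25 1.3 [[0.0043, -0.0019, -0.025]]
1.3 1.35 [[0.0042, -0.0021, -0.025]]
1.35 1.4 [[0.0041, -0.0023, -0.025]]
1.4 1.45 [[0.0039, -0.0025, -0.025]]
1.45 1.5 [[0.0038, -0.0027, -0.025]]
```

```bash
python3 -m jog '[0.0024,0.0026,0,0,0,-0.0187,0.0048,0.0051,0,0,0,-0.0375,0.0074,0.0075,0,0,0,-0.0562,0.01,0.0099,0,0,0,-0.075,0.0128,0.0121,0,0,0,-0.0938,0.0156,0.0142,0,0,0,-0.1125,0.0185,0.0162,0,0,0,-0.1313,0.0215,0.0181,0,0,0,-0.15,0.0215,0.0181,0,0,0,-0.15]'; python3 f.py 6
python3 -m jog '[0.003,0.0018,0,0,0,-0.0187,0.0061,0.0035,0,0,0,-0.0375,0.0093,0.005,0,0,0,-0.0562,0.0125,0.0065,0,0,0,-0.075,0.0158,0.0078,0,0,0,-0.0938,0.0191,0.009,0,0,0,-0.1125,0.0225,0.01,0,0,0,-0.1313,0.0259,0.011,0,0,0,-0.15,0.0259,0.011,0,0,0,-0.15]'; python3 f.py 8
```

```text
clock: 16.92
eef_pos: [0.4725, -0.0452, 0.1555]
tool_rot: [0.487, 0.873, -0.001, -0.001]
ft_force: [-3.2, -3.3, 2.2]
grip_width: 0.0203
grasp_force: 1.9
clock 17.1667 F [-3.89 -3.23  3.18] sd [0.4  0.41 0.66] e [ 0.4725 -0.0452  0.1555] r 0.0749 ang 122.3 yaw 31.8 Ft 5.01 Fr -0.65 w 0.020067162191602664 vel 0.002
clock: 17.97
eef_pos: [0.4938, -0.0359, 0.1555]
tool_rot: [0.612, 0.791, -0.0, -0.0]
ft_force: [-2.2, -2.0, 2.3]
grip_width: 0.02
grasp_force: 1.5
clock 18.3167 F [-2.97 -1.96  1.68] sd [0.5  0.37 0.4 ] e [ 0.4937 -0.0359  0.1555] r 0.075 ang 104.5 yaw 14.6 Ft 3.37 Fr -1.16 w 0.020372332070385572 vel 0.002
```

```bash
python3 -m jog '[0.001,0.0003,0,0,0,-0.006,0.0023,0.0006,0,0,0,-0.0125,0.0034,0.0009,0,0,0,-0.019,0.0046,0.0011,0,0,0,-0.025]'|grep -E 'ft'; python3 f.py 4
python3 -m jog '[0.001,0.0002,0,0,0,-0.006,0.0023,0.0004,0,0,0,-0.0125,0.0034,0.0006,0,0,0,-0.019,0.0046,0.0008,0,0,0,-0.025]'|grep ft; python3 f.py 4
```

```text
ft_force: [-3.8, -2.3, 2.3]
clock 18.85 F [-4.79 -2.32  2.01] sd [0.75 0.66 0.43] e [ 0.4973 -0.0351  0.1555] r 0.0749 ang 101.7 yaw 11.7 Ft 5.16 Fr -1.3 w 0.0202903393786062 vel 0.003
ft_force: [-4.8, -2.8, 3.1]
clock 19.3833 F [-4.49 -2.02  2.03] sd [0.32 0.49 0.76] e [ 0.5011 -0.0344  0.1555] r 0.0749 ang 98.8 yaw 8.9 Ft 4.74 Fr -1.31 w 0.020410335603028087 vel 0.003
```

```bash
python3 -m jog '[0.001,0.0002,0,0,0,-0.006,0.0023,0.0003,0,0,0,-0.0125,0.0034,0.0005,0,0,0,-0.019,0.0047,0.0006,0,0,0,-0.025]'|grep -E 'ft'; python3 f.py 3
python3 -m jog '[0.001,0.0001,0,0,0,-0.006,0.0023,0.0002,0,0,0,-0.0125,0.0034,0.0003,0,0,0,-0.019,0.0047,0.0004,0,0,0,-0.025]'|grep ft; python3 f.py 3
```

```text
ft_force: [-5.0, -2.5, 1.9]
clock 19.8667 F [-4.58 -2.25  1.64] sd [0.36 0.24 0.66] e [ 0.5049 -0.0339  0.1555] r 0.0749 ang 95.8 yaw 6.0 Ft 4.79 Fr -1.77 w 0.02003960937712329 vel 0.011
ft_force: [-5.0, -2.0, 0.7]
clock 20.35 F [-4.57 -2.01  0.67] sd [0.38 0.38 0.36] e [ 0.5087 -0.0337  0.1555] r 0.0749 ang 92.9 yaw 3.2 Ft 4.67 Fr -1.78 w 0.020069683725802322 vel 0.007
```

```bash
python3 -m jog '[0.001,0,0,0,0,-0.006,0.0023,0,0,0,0,-0.0125,0.0034,0.0001,0,0,0,-0.019,0.0047,0.0001,0,0,0,-0.025]'|grep -E 'ft'; python3 f.py 3
```

```text
ft_force: [-5.0, -2.7, 2.4]
clock 20.8333 F [-4.5  -2.32  1.16] sd [0.37 0.56 0.87] e [ 0.5125 -0.0336  0.1555] r 0.0749 ang 90.0 yaw 0.3 Ft 4.5 Fr -2.32 w 0.020242448151495576 vel 0.009
```

```bash
python3 -m jog '[0.001,0,0,0,0,-0.006,0.0023,0,0,0,0,-0.0125,0.0034,-0.0001,0,0,0,-0.019,0.0047,-0.0001,0,0,0,-0.025]'|grep -E 'ft'; python3 f.py 3
python3 -m jog '[0.001,-0.0001,0,0,0,-0.006,0.0023,-0.0002,0,0,0,-0.0125,0.0034,-0.0003,0,0,0,-0.019,0.0047,-0.0003,0,0,0,-0.025]'|grep ft; python3 f.py 3
```

```text
ft_force: [-4.8, -3.5, 1.9]
clock 21.3167 F [-4.31 -3.12  1.16] sd [0.39 0.51 0.61] e [ 0.5162 -0.0337  0.1555] r 0.0749 ang 87.2 yaw -2.6 Ft 4.15 Fr -3.33 w 0.020121335336520215 vel 0.007
ft_force: [-5.6, -2.7, 1.9]
clock 21.8 F [-5.13 -2.91  0.93] sd [0.31 0.18 0.72] e [ 0.5199 -0.034   0.1555] r 0.0749 ang 84.4 yaw -5.5 Ft 4.82 Fr -3.4 w 0.019932928965569852 vel 0.009
```

```bash
python3 -m jog '[0.001,-0.0001,0,0,0,-0.006,0.0023,-0.0003,0,0,0,-0.0125,0.0034,-0.0004,0,0,0,-0.019,0.0047,-0.0006,0,0,0,-0.025]'|grep -E 'ft'; python3 f.py 3
```

```text
ft_force: [-4.8, -2.4, 1.7]
clock 22.2833 F [-4.68 -2.39  1.34] sd [0.1  0.58 0.54] e [ 0.5236 -0.0344  0.1555] r 0.0749 ang 81.5 yaw -8.3 Ft 4.28 Fr -3.05 w 0.020173929622551275 vel 0.007
```

```bash
sed -i 's/t=np.array/a+=.04;t=np.array/' f.py; python3 -m jog '[0.001,-0.0002,0,0,0,-0.006,0.0023,-0.0004,0,0,0,-0.0125,0.0034,-0.0006,0,0,0,-0.019,0.0046,-0.0008,0,0,0,-0.025]'|grep -E 'ft'; python3 f.py 4
```

```text
ft_force: [-6.2, -1.4, 0.7]
clock 22.8167 F [-5.32 -2.52  1.01] sd [0.55 0.65 0.27] e [ 0.5272 -0.0351  0.1555] r 0.0749 ang 81.0 yaw -11.2 Ft 4.85 Fr -3.52 w 0.01992170333246933 vel 0.002
```

```bash
python3 -m jog '[0.001,-0.0002,0,0,0,-0.006,0.0023,-0.0005,0,0,0,-0.0125,0.0034,-0.0008,0,0,0,-0.019,0.0046,-0.001,0,0,0,-0.025]'|grep -E 'ft'; python3 f.py 4
```

```text
ft_force: [-6.7, -3.5, 1.8]
clock 23.35 F [-5.61 -2.39  1.58] sd [0.7  0.75 0.49] e [ 0.5308 -0.0358  0.1555] r 0.075 ang 78.2 yaw -14.0 Ft 5.0 Fr -3.68 w 0.01996687239060004 vel 0.001
```

```bash
python3 -m jog '[0.001,-0.0003,0,0,0,-0.006,0.0023,-0.0006,0,0,0,-0.0125,0.0034,-0.001,0,0,0,-0.019,0.0045,-0.0013,0,0,0,-0.025]'|grep -E 'ft'; python3 f.py 4
```

```text
ft_force: [-6.9, -2.2, 2.1]
clock 23.8833 F [-6.55 -1.95  1.94] sd [0.61 0.22 0.71] e [ 0.5341 -0.0367  0.1554] r 0.075 ang 75.6 yaw -16.9 Ft 5.85 Fr -3.76 w 0.01997295634911575 vel 0.004
```

```bash
python3 -m jog '[0.001,-0.0003,0,0,0,-0.006,0.0022,-0.0007,0,0,0,-0.0125,0.0034,-0.0011,0,0,0,-0.019,0.0045,-0.0015,0,0,0,-0.025]'|grep -E 'ft'; python3 f.py 4
```

```text
ft_force: [-8.4, -1.6, 3.6]
clock 24.4167 F [-8.08 -1.91  3.18] sd [0.36 0.33 0.26] e [ 0.5372 -0.0378  0.1554] r 0.0749 ang 73.0 yaw -19.8 Ft 7.17 Fr -4.46 w 0.020146141056976607 vel 0.002
```

```bash
python3 -m jog '[0.001,-0.0003,0,0,0,-0.006,0.002,-0.0007,0,0,0,-0.0115,0.0031,-0.0012,0,0,0,-0.0175]'|grep -E 'ft'; python3 f.py 8
```

```text
ft_force: [-8.9, -1.7, 4.7]
clock 25.0667 F [-8.57 -1.46  4.19] sd [0.45 0.42 0.72] e [ 0.5393 -0.0386  0.1554] r 0.0748 ang 71.3 yaw -21.8 Ft 7.65 Fr -4.43 w 0.019804559329028304 vel 0.001
```

```bash
python3 -m jog '[0.001,-0.0004,0,0,0,-0.006,0.002,-0.0008,0,0,0,-0.0115]'|grep -E 'ft'; python3 f.py 8
```

```text
ft_force: [-10.9, -1.2, 5.2]
clock 25.6333 F [-9.44 -0.97  4.3 ] sd [0.73 0.38 0.58] e [ 0.5406 -0.0392  0.1553] r 0.0748 ang 70.2 yaw -23.1 Ft 8.55 Fr -4.45 w 0.01973512940989767 vel 0.003
```

Firm grip reached, with a rise of about 3.6 N. Backing off, opening and rising.

```bash
python3 -m jog '[-0.002,0.0007,0,0,0,0,-0.0045,0.0016,0,0,0,0,-0.0045,0.0016,0,0,0,0]'|grep -E 'ft|eef'; python3 -m jog '[0,0,0,0,0,0,0,0,0,0,0,0,0,0,0,0,0,0,0,0,0,0,0,0]' -0.1|grep -E 'ft|wid'
python3 -m jog '[0,0,0.01,0,0,0,0,0,0.03,0,0,0,0,0,0.06,0,0,0,0,0,0.1,0,0,0,0,0,0.14,0,0,0,0,0,0.17,0,0,0,0,0,0.19,0,0,0,0,0,0.2,0,0,0,0,0,0.2,0,0,0]'|grep -E 'ft|eef'
python3 - <<'E'
from h import *
p,d,K,P=snap('wrist','w4.png'); X=cloud(d,K,P)
m=(d>0)&(X[...,2]>.115)&(X[...,2]<.135)&(np.hypot(X[...,0]-.512,X[...,1]+.108)<.03);q=X[m];print('head',len(q),np.percentile(q[:,2],[10,50,95]),cv2.minEnclosingCircle(q[:,:2].astype(np.float32)))
for l in ['peg_top','shaft','shaft_head']:
    for r in bot.tip_of(l,'wrist')[:2]: print(l,w(P,r['at']).round(4),round(r['confidence'],2))
E
```

```text
eef_pos: [0.5403, -0.0378, 0.1562]
ft_force: [-0.3, -0.2, -0.6]
ft_force: [-0.4, -1.0, 1.0]
grip_width: 0.0386
eef_pos: [0.5399, -0.0384, 0.3183]
ft_force: [1.2, 0.0, -0.4]
head 890 [0.11911537 0.12074708 0.12413539] ((0.5073964595794678, -0.10858694463968277), 0.015589767135679722)
peg_top [ 0.5403 -0.0366  0.1186] 0.98
shaft_head [ 0.5105 -0.1101  0.1069] 0.85
```

View pics/w4.png

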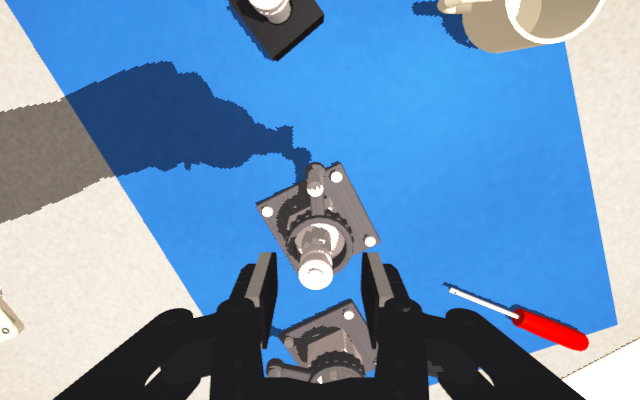

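The picture shows the shaft upright in the collet, with its head at (316,273). The peg has turned to (316,183) and the gripper is clear.

```bash
python3 -c "
from workcell import bot
print(bot.job_done())"
```

```text
the job is handed in; nothing more can be done
None
```

I set the thin-shanked shaft fully home in the leftmost clamp and tightened the nut until the push at the peg was about 8.5 N, roughly 3.6 N above free drag. The gripper is clear, the bystanders were not touched, and the job is handed in; no verdict came back. My last depth reading put the head about 5 mm off the bore axis towards the fixed jaw, and I did not check the foot's sideways position after clamping.

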